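# Change the solder reel from behind the bottles

## Task

The solder reel on the spindle stand has run out: take the empty reel off and put it in the cardboard box. The new full reel is in the black supply bin behind a bottle and a spray can; first clear both of these out of the way so that they stand upright in the steel drip tray, then fetch the full reel and seat it fully down over the spindle. Finally put the bottle and the can back upright in the bin, each on the same spot where it stood at the start, and do not disturb the circuit board or the tip cleaner.

Things in the scene. Friction and masses are not known exactly. Their poses are not given: they have to be found in the camera images.
- bottle: white solvent bottle with a paper label and a narrow grey screw cap: round body 50 mm across up to 88 mm height, shoulder tapering to a neck, cap 30 mm across from 118 mm up to the top at 143 mm; 0.25 kg. Origin: centre of its underside, z up. Stands in the front (robot-side) row of the supply bin at the start, left or right; easiest gripped by the cap from above
- spray_can: contact-cleaner spray can: straight bare-metal body with a paper label, 48 mm across up to 104 mm height, short shoulder, wide nearly straight white cap 43 mm across (41 at the top) from 110 mm up to the top at 148 mm; 0.28 kg. Origin: centre of its underside, z up. Stands beside the bottle in the front row of the supply bin, about 64 mm from it centre to centre; grip it by the cap from above
- full_reel: full solder reel: round, 62 mm across, 48 mm high, wound with bright solder almost to the edge of its grey flanges, with a 22 mm through-hole along its axis; 0.4 kg. Stands on end in the rear row of the supply bin, 3 to 17 mm behind the bottle and the can, edge to edge. Origin: centre of its underside, z up along the hole
- empty_reel: empty solder reel: two grey plastic flanges 62 mm across and 5 mm thick, joined by a bare core 29 mm across, 48 mm high overall, 22 mm through-hole; 0.06 kg. On the spindle of the reel stand at the start. Origin: centre of its underside, z up along the hole; it can be gripped across its upper flange
- supply_bin: supply bin, fixed: black plastic picking bin, outside 160 mm (its x, front to back) by 180 mm (its y), walls and floor 4 mm thick; front lip (-x side) 22 mm high, sides 30 mm high in front, 60 mm at the rear, back wall 60 mm. Origin: centre of its underside. Front row near x = -38 mm, y = +32 and -32 mm; full reel near x = +20 mm, y = 0, all standing on its floor
- drip_tray: steel drip tray, fixed: shallow rectangular tray, outside 130 mm (its x) by 200 mm (its y), walls 14 mm high and 3 mm thick, floor 3 mm thick. Empty at the start, with room for two bottles side by side along its y. Origin: centre of its underside
- empties_box: cardboard box for empty reels, fixed: open-topped, 150 x 150 mm outside, 65 mm high, walls and floor 4 mm thick (two short flaps slope down outside its x sides). Empty at the start. Origin: centre of its underside
- reel_stand: reel stand, fixed: grey round foot 88 mm across (92 mm rubber edge), 8 mm thick, with an upright steel spindle 9 mm across in its centre whose domed tip is 78 mm above the bench. A reel slides over the spindle and rests on the foot, its underside 8 mm above the bench. Origin: centre of the foot's underside, on the spindle's axis
- circuit_board: green circuit board with parts on it, 120 x 85 mm, up to 16 mm high, lying on the bench to one side of the supply bin; leave it alone. Origin: centre of its underside
- tip_cleaner: tip cleaner: round black pot 72 mm across and about 46 mm high with brass wool in its mouth, on the bench to one side of the supply bin; leave it alone. Origin: centre of its underside
There are look-alikes about, which are no part of the job. Leave any red or turquoise look-alike of the empty_reel alone. Leave any turquoise look-alike of the full_reel alone.

How it is judged:
On the way, in this order (a step that is already met when the one before it is completed fails the run):
1. the bottle and the spray can stand upright together in the drip tray (x of bottle in the frame of drip_tray between -0.06 and 0.06 m and y of bottle in the frame of drip_tray between -0.095 and 0.095 m and z of each of bottle, spray_can in the frame of drip_tray below 0.012 m and angle between each of bottle, spray_can's own z axis and vertical below 0.15 rad and linear speed of each of bottle, spray_can below 0.03 m/s and x of spray_can in the frame of drip_tray between -0.06 and 0.06 m and y of spray_can in the frame of drip_tray between -0.095 and 0.095 m), for 0.2 s.
2. the full reel is seated on the foot of the stand, over the spindle (horizontal distance between full_reel and reel_stand below 0.01 m and z of full_reel in the frame of reel_stand below 0.013 m and angle between full_reel's own z axis and vertical below 0.1 rad and linear speed of full_reel below 0.03 m/s), for 0.2 s.
At the end, for the whole second after the job is handed in: full reel upright over the spindle, underside within 5 mm of the foot, within 10 mm of the axis; empty reel inside the cardboard box; bottle and can upright in the bin, each within 15 mm of where it stood at the start; all released and at rest (all of step 2 and x of empty_reel in the frame of empties_box between -0.07 and 0.07 m and y of empty_reel in the frame of empties_box between -0.07 and 0.07 m and z of empty_reel in the frame of empties_box below 0.058 m and linear speed of each of empty_reel, bottle, spray_can below 0.03 m/s and distance of each of bottle, spray_can from where it was at the start of the episode below 0.015 m and angle between each of bottle, spray_can's own z axis and vertical below 0.1 rad); the robot touches nothing.
It fails at once if the bottle is tipped over (more than 35 degrees) (angle between bottle's own z axis and vertical above 0.6 rad).
It fails at once if the spray can is tipped over (more than 35 degrees) (angle between spray_can's own z axis and vertical above 0.6 rad).
It fails at once if the circuit board is disturbed (moved more than 15 mm) (distance of circuit_board from where it was at the start of the episode above 0.015 m).
It fails at once if the tip cleaner is disturbed (moved more than 15 mm) (distance of tip_cleaner from where it was at the start of the episode above 0.015 m).
It also fails if it takes over 144 s, if anything falls off the work surface, if the arm or the gripper's body presses on something with over 40 N, if the wrist force passes 120 N, or if a joint passes its speed limit or range.

## Robot

A 6-joint arm with a two-finger parallel gripper is mounted at the origin on the work surface. World frame = base frame: x ahead of the robot, y to its left, z up, the work surface at z = 0. Lengths are in m, angles in rad, forces in N, time in s.
With the tool pointing down it reaches from about 0.375 to 0.9 m from the base axis. Payload 3.1 kg.
Tool frame: the origin (TCP) lies at the very end of the fingers, on their centre line; the grasp point (between the pads) lies 19 mm behind it (robot.pinch_z is the distance from the TCP to the grasp point, in m); z points along the fingers, y is the line along which they close (so a half turn about z gives the same grasp; the last joint's range is limited). The gripper opens to 85 mm and grips with 20 to 120 N. Pads are 22 mm wide; open, the fingers measure 114 mm over their backs; the gripper's body (76 mm by 85 mm) begins 54 mm behind the grasp point. The pads swing forward as they close: fully open they stand 13 mm farther back than shut.
Start: joints at [1.105, 0.527, 1.433, -0, 1.181, -0.178], TCP at [0.177, 0.599, 0.231] pointing down, gripper open.
Joint ranges: [-3.08, 3.08], [-0.75, 2.2], [0.22, 2.44], [-1.43, 4.57], [0, 2.65], [-2.85, 2.85]. Speed limits (rad/s): [2.79, 2.79, 3.14, 3.14, 3.14, 3.14].

## Interface

Orientations are given as a unit quaternion [x, y, z, w].
In Python, from station import read_state, grab_frame, camera_model, sign_off, robot gives the robot as it stands. The module is installed in compiled form; this text tells all that it offers.
- The arm moves only by the tool jog_arm, never from a script. Its arguments are lists of equal length, an entry for each row: "travel": the shift along the tool's x, y, z in units of 40 mm (1.0 is 40 mm), a list of three; "roll": the turn about the tool's z in units of 5 degrees (1.0 is 5 degrees). In form: {"travel": [[tx, ty, tz], ...], "roll": [roll, ...]}. A call has 1 to 20 rows; each row is the pose to reach, as a shift and turn from the pose commanded when the call began, along the tool's axes at that moment; what a row does not reach only later rows make up. A row lasts 1/10 s, in which the tool goes at most 50 mm and 8.59 degrees, less where a joint would pass 70% of its speed; a pose out of reach is approached as far as the arm can. A call with a gripper value outside its range is refused whole. "gripper" is the opening, from 0 (shut) to 1 (fully open), set as the call begins (left out, the last holds). The fingers move at their own pace and stop on an object; "newtons" is the grip in N (left out, the last holds). Time passes only in rows, so rows that repeat a pose let the fingers close. It gives the time, the measured TCP pose, the force, the opening and the grip force at its end, in the units of the state.
- read_state(): the state, without advancing time (a new reading comes with each control period).
- grab_frame(name): name is "side" or "top" or "wrist"; returns the picture (480x640x3 uint8, red, green, blue); there is no depth.
- camera_model(name): a dict with "intrinsics" (3x3 intrinsics, pixels), "world_from_camera" (4x4, takes a point from camera to world coordinates); the wrist camera has in their place "hand_eye" (4x4, takes a point from camera to tool coordinates, whose origin is the TCP and whose axes are the flange's). Camera axes: x right, y down, z forward; pixel columns grow to the right and rows downward; lengths in m; the calibration is good to about 2 mm. A picture is of the moment at which its call begins: read the wrist's pose just before it. camera_model takes no time and is no camera call.
- sign_off(): hands the job in; it is judged then, once.
The state is a dict: "time": time; "joint_positions": joint angles; "joint_vel": joint speeds; "joint_efforts": joint torques, N m; "ee_pos": TCP position; "ee_rot": TCP orientation; "force": force on the tool from outside, world axes, zero at the start; "ft_torque": the same for the moment, N m; "grip_width": finger opening in m; "grip_force": force on a finger pad.
Only numpy, scipy, OpenCV 4.12 (cv2) and the standard library are available. Lean on these libraries where they do the work, as an engineer would, in place of code of your own. Each camera call takes 0.05 s, during which the arm holds its last target. There are 200 camera calls.

## Working session

There is one attempt and no reset: what is moved stays moved. The work goes in short steps, Python scripts to look and compute and a tool call to move; the robot and the scene stay as the last step left them, time stands still between calls to the robot, and variables do not carry over. Pictures are saved under pics/ and viewed, at most 14 in all, crops included, and the job is handed in when it is done.

Besides the shell and the picture viewer there is one more tool, called after "Request:" by a JSON object that holds its "name" and its "arguments", one argument or row to a line. jog_arm: Moves the arm, as the interface text tells. Its arguments: {"type":"object","properties":{"travel":{"type":"array"},"roll":{"type":"array"},"gripper":{"type":"number"},"newtons":{"type":"number"}},"required":["travel","roll"]}

```bash
mkdir -p pics; cat > h.py <<'E'
import numpy as np, cv2
from station import *
from scipy.spatial.transform import Rotation as R
def save(cam,name):
    f=grab_frame(cam); cv2.imwrite(f'pics/{name}.png',f[:,:,::-1]); return f
def ray(cam,uv,pose=None):
    m=camera_model(cam); K=np.array(m['intrinsics'])
    if cam=='wrist':
        p,q=pose; T=np.eye(4); T[:3,:3]=R.from_quat(q).as_matrix(); T[:3,3]=p
        W=T@np.array(m['hand_eye'])
    else: W=np.array(m['world_from_camera'])
    d=W[:3,:3]@np.linalg.solve(K,[uv[0],uv[1],1]); return W[:3,3],d
def atz(cam,uv,z,pose=None):
    o,d=ray(cam,uv,pose); return o+d*(z-o[2])/d[2]
def proj(cam,P,pose=None):
    m=camera_model(cam); K=np.array(m['intrinsics'])
    if cam=='wrist':
        p,q=pose; T=np.eye(4); T[:3,:3]=R.from_quat(q).as_matrix(); T[:3,3]=p
        W=T@np.array(m['hand_eye'])
    else: W=np.array(m['world_from_camera'])
    P=np.atleast_2d(P); c=(P-W[:3,3])@W[:3,:3]; c=c@K.T; return c[:,:2]/c[:,2:]
def go(x,y,z,yaw=None):
    "shift in jog units from current measured pose to world xyz; yaw of tool x axis"
    s=read_state(); Rm=R.from_quat(s['ee_rot']).as_matrix()
    t=Rm.T@(np.array([x,y,z])-s['ee_pos'])/0.04
    return np.round(t,3)
E
python3 - <<'E'
from h import *
save('top','top0');save('side','side0')
s=read_state();print(s['ee_pos'],s['ee_rot'],R.from_quat(s['ee_rot']).as_matrix().round(3),s['time'],s['grip_width'])
for c in('top','side'): print(camera_model(c))
E
```

```text
[0.17646615 0.59890292 0.23043947] [ 1.42918962e-01  9.89733918e-01 -9.20090772e-04 -3.09140877e-04] [[-0.959  0.283 -0.001]
 [ 0.283  0.959 -0.002]
 [ 0.    -0.002 -1.   ]] 0.1 0.08526938600151326
{'intrinsics': array([[446.96562141,   0.        , 318.69406548],
       [  0.        , 446.96562141, 242.22525889],
       [  0.        ,   0.        ,   1.        ]]), 'world_from_camera': array([[-0.01797049, -0.98739123,  0.1572756 ,  0.48120295],
       [-0.99983792,  0.01791942, -0.00174278, -0.06801309],
       [-0.00109748, -0.15728142, -0.98755321,  0.99179643],
       [ 0.        ,  0.        ,  0.        ,  1.        ]])}
{'intrinsics': array([[559.51844037,   0.        , 325.38677195],
       [  0.        , 559.51844037, 248.65214019],
       [  0.        ,   0.        ,   1.        ]]), 'world_from_camera': array([[ 0.98026314, -0.0929443 ,  0.17448648,  0.39492725],
       [-0.19673105, -0.54575231,  0.8145252 , -1.00963218],
       [ 0.01952092, -0.83277594, -0.55326591,  0.69940179],
       [ 0.        ,  0.        ,  0.        ,  1.        ]])}
```

View pics/top0.png

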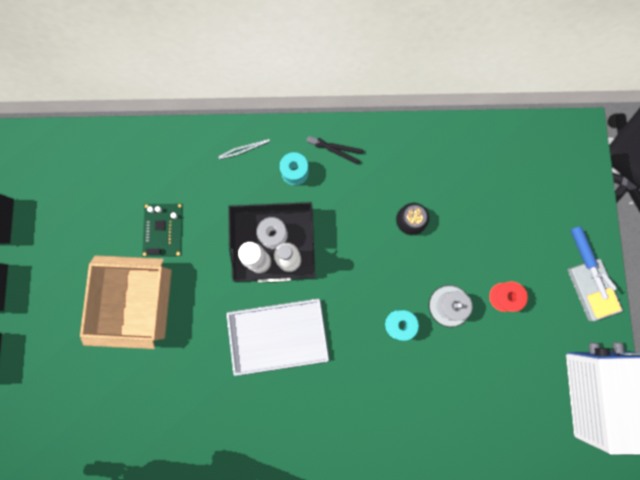

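View pics/side0.png

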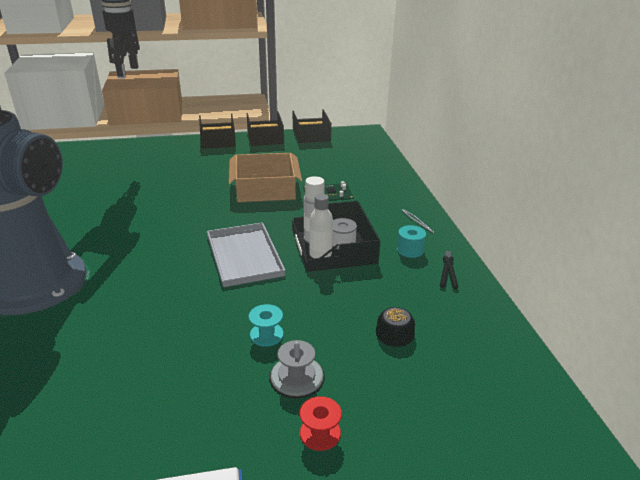

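The top view shows the can's white cap at (250,253), the bottle's grey cap at (287,250) and a grey full reel at (271,232) in the bin. The tray is at (278,337) and the box at (125,303). Candidates for the empty reel are grey (450,305), turquoise (402,325) and red (508,297). The grey one fits because it sits on the stand's spindle. For the full reel, grey (271,232) fits and turquoise (294,168) doesn't, because the grey one is in the bin. I'll confirm both in a crop.

```bash
python3 - <<'E'
from h import *
f=cv2.imread('pics/top0.png');g=cv2.imread('pics/side0.png')
a=cv2.resize(f[195:290,220:330],(440,380),interpolation=cv2.INTER_CUBIC)   # x4
b=cv2.resize(f[275:350,380:470],(360,300),interpolation=cv2.INTER_CUBIC)  # x4
c=cv2.resize(g[165:275,285:385],(400,440)[:2],interpolation=cv2.INTER_CUBIC) # x4
o=np.zeros((600,800,3),np.uint8);
o[:380,:440]=a;o[:300,440:]=b;
d=cv2.resize(g[165:235,285:375],(360,280),interpolation=cv2.INTER_CUBIC);o[305:585,440:]=d
e=cv2.resize(g[330:385,260:330],(280,220),interpolation=cv2.INTER_CUBIC);o[380:600,:280]=e
cv2.imwrite('pics/crop.png',o)
for n,uv,z in[('can',(248,250),.152),('bot',(286,249),.147),('reel',(271,229),.052),('empty',(450,303),.056),('stand',(451,307),0.004),('tip',(463,306),.078)]:print(n,atz('top',uv,z).round(3))
for n,q,z in[('tray',[(227,314),(319,300),(328,360),(234,374)],.014),('bin',[(230,206),(312,204),(315,276),(233,281)],.03),('box',[(93,258),(167,263),(159,345),(83,345)],.065)]:print(n,[atz('top',u,z)[:2].round(3).tolist() for u in q])
E
```

```text
can [0.602 0.065 0.152]
bot [ 0.604 -0.007  0.147]
reel [0.661 0.032 0.052]
empty [ 0.498 -0.34   0.056]
stand [ 0.49  -0.356  0.004]
tip [ 0.491 -0.359  0.078]
tray [[0.484, 0.131], [0.51, -0.068], [0.383, -0.085], [0.358, 0.115]]
bin [[0.719, 0.125], [0.72, -0.056], [0.561, -0.06], [0.553, 0.116]]
box [[0.604, 0.402], [0.591, 0.247], [0.424, 0.258], [0.427, 0.412]]
```

View pics/crop.png

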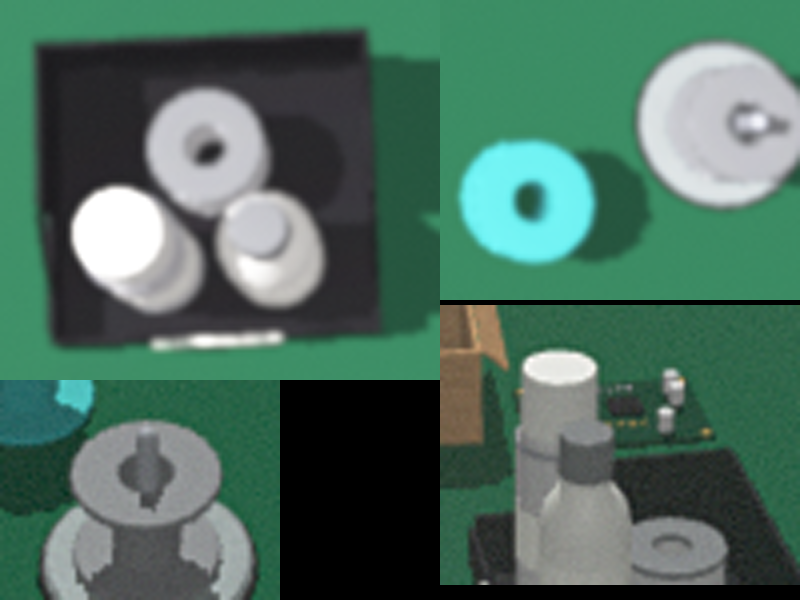

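The crop confirms it: the empty reel sits on the spindle at side (296,353), and the grey full reel is behind the bottle and can. Next I triangulate from both views.

```bash
python3 - <<'E'
from h import *
for n,uv,us,z in[('can',(249.2,252.8),(314.7,180.5),.152),('bot',(285.2,251.4),(321.2,196),.147),('reel',(271.3,232),(342.7,225.5),.052),('empty',(450,303),(296.3,353),.056),('stand',(449.8,305.7),(297,376),.008)]:
    o1,d1=ray('top',uv);o2,d2=ray('side',us)
    A=np.c_[d1,-d2];t=np.linalg.lstsq(A,o2-o1,rcond=None)[0];print(n,'tri',((o1+d1*t[0]+o2+d2*t[1])/2).round(4),'gap',np.linalg.norm(A@t-(o2-o1)).round(4),'top',atz('top',uv,z).round(4),'side',atz('side',us,z).round(4))
m=camera_model('wrist');print(m)
# board & cleaner
for uv in [(163,230),(413,218)]:print(atz('top',uv,.02).round(3))
E
```

```text
can tri [0.5973 0.0627 0.1513] gap 0.0003 top [0.597  0.0626 0.152 ] side [0.5972 0.0614 0.152 ]
bot tri [ 0.5987 -0.0055  0.1494] gap 0.0003 top [ 0.5992 -0.0053  0.147 ] side [ 0.5995 -0.001   0.147 ]
reel tri [0.6557 0.0313 0.0502] gap 0.0011 top [0.6548 0.0312 0.052 ] side [0.6556 0.0286 0.052 ]
empty tri [ 0.4954 -0.3427  0.0447] gap 0.005 top [ 0.4977 -0.3397  0.056 ] side [ 0.4912 -0.3541  0.056 ]
stand tri [ 0.4923 -0.3542  0.0032] gap 0.0008 top [ 0.4927 -0.3528  0.008 ] side [ 0.4912 -0.3587  0.008 ]
{'intrinsics': array([[333.8941483 ,   0.        , 321.26440202],
       [  0.        , 333.8941483 , 241.2214764 ],
       [  0.        ,   0.        ,   1.        ]]), 'hand_eye': array([[-3.24062357e-04, -9.58727291e-01, -2.84327060e-01,
         7.15790350e-02],
       [ 9.99999650e-01, -9.13778370e-05, -8.31633183e-04,
         1.33282744e-03],
       [ 7.71328237e-04, -2.84327230e-01,  9.58726985e-01,
        -1.41688476e-01],
       [ 0.00000000e+00,  0.00000000e+00,  0.00000000e+00,
         1.00000000e+00]])}
[0.67  0.274 0.02 ]
[ 0.687 -0.28   0.02 ]
```

Request:
{"name": "jog_arm", "arguments": {
  "travel": [
    [-14.41,-11.46,-0.5],
    [-14.41,-11.46,-0.5],
    [-14.41,-11.46,-0.5],
    [-14.41,-11.46,-0.5],
    [-14.41,-11.46,-0.5],
    [-14.41,-11.46,-0.5],
    [-14.41,-11.46,-0.5],
    [-14.41,-11.46,-0.5],
    [-14.41,-11.46,-0.5],
    [-14.41,-11.46,-0.5],
    [-14.41,-11.46,-0.5],
    [-14.41,-11.46,-0.5],
    [-14.41,-11.46,-0.5],
    [-14.41,-11.46,-0.5],
    [-14.41,-11.46,-0.5],
    [-14.41,-11.46,-0.5],
    [-14.41,-11.46,-0.5],
    [-14.41,-11.46,-0.5],
    [-14.41,-11.46,-0.5],
    [-14.41,-11.46,-0.5]
  ],
  "roll": [14.72,14.72,14.72,14.72,14.72,14.72,14.72,14.72,14.72,14.72,14.72,14.72,14.72,14.72,14.72,14.72,14.72,14.72,14.72,14.72],
  "gripper": 1,
  "newtons": 40
}}

```text
time: 2.1
ee_pos: [0.5993, -0.0019, 0.2514]
ee_rot: [0.707, 0.708, -0.0, -0.0]
force: [0.2, -0.3, -0.0]
grip_width: 0.0855
grip_force: 0.0
```

```bash
python3 - <<'E'
from h import *
s=read_state();p=(s['ee_pos'],s['ee_rot']);save('wrist','w0')
print(p,proj('wrist',[[.597,.062,.152],[.599,-.004,.147],[.655,.031,.052],[.434,.023,.003]],p).round(1))
E
```

```text
(array([ 0.59925984, -0.00193337,  0.25143637]), array([ 7.06670383e-01,  7.07542882e-01, -8.19308523e-05, -1.81428102e-04])) [[316.8 156. ]
 [319.7 244.1]
 [375.3 183.7]
 [178.  185.5]]
```

View pics/w0.png

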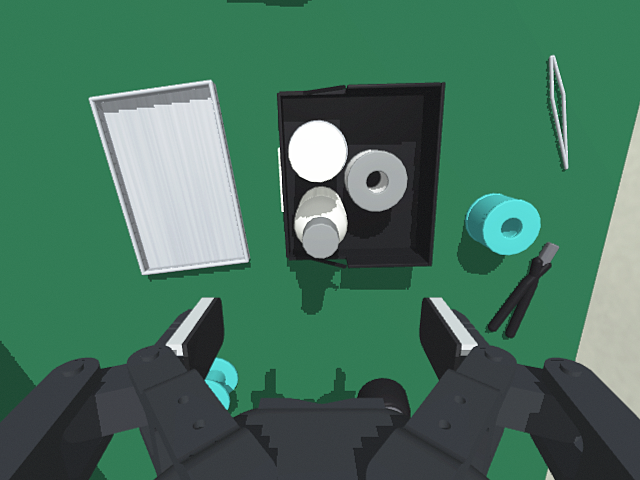

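The wrist view shows the can cap at (318,151), the bottle cap at (320,238) and the reel at (376,180). All are within 4 mm of prediction, so I descend onto the bottle cap.

Request:
{"name": "jog_arm", "arguments": {
  "travel": [
    [0,0,1],
    [0,0,2],
    [0,0,2.8],
    [0,0,3.3],
    [0,0,3.45],
    [0,0,3.45],
    [0,0,3.45]
  ],
  "roll": [0,0,0,0,0,0,0]
}}

```text
time: 2.85
ee_pos: [0.6009, -0.0032, 0.1145]
ee_rot: [0.707, 0.707, 0.001, 0.001]
force: [-0.0, 0.5, 0.3]
grip_width: 0.0854
grip_force: 0.0
```

Request:
{"name": "jog_arm", "arguments": {
  "travel": [
    [0,0,0],
    [0,0,0],
    [0,0,0],
    [0,0,0],
    [0,0,0],
    [0,0,0],
    [0,0,0],
    [0,0,0]
  ],
  "roll": [0,0,0,0,0,0,0,0],
  "gripper": 0,
  "newtons": 40
}}

```text
time: 3.65
ee_pos: [0.5999, -0.0033, 0.114]
ee_rot: [0.707, 0.707, -0.0, 0.0]
force: [-1.3, 0.2, 5.9]
grip_width: 0.0278
grip_force: 39.3
```

Request:
{"name": "jog_arm", "arguments": {
  "travel": [
    [0,0,-0.3],
    [0,0,-0.8],
    [0,0,-1.3],
    [0,0,-1.5],
    [0,0,-1.5],
    [-0.05,-0.4,-1.5],
    [-0.13,-1.1,-1.5],
    [-0.2,-1.8,-1.5],
    [-0.28,-2.5,-1.5],
    [-0.35,-3.2,-1.5],
    [-0.4,-3.6,-1.5],
    [-0.42,-3.75,-1.5],
    [-0.42,-3.75,-1.5],
    [-0.42,-3.75,-1.5]
  ],
  "roll": [0,0,0,0,0,0,0,0,0,0,0,0,0,0]
}}

```text
time: 5.05
ee_pos: [0.4512, -0.0203, 0.1733]
ee_rot: [0.707, 0.707, 0.0, 0.001]
force: [1.2, -0.1, -2.1]
grip_width: 0.0282
grip_force: 40.0
```

```bash
python3 - <<'E'
from h import *
s=read_state();p=(s['ee_pos'],s['ee_rot']);f=save('wrist','w1');g=save('side','s1')
o=np.zeros((480,800,3),np.uint8);o[:,:400]=f[:,120:520];o[:,400:]=cv2.resize(g[130:310,180:330],(400,480));cv2.imwrite('pics/c1.png',o[:,:,::-1])
print(s['ee_pos'],s['force'],s['grip_width'])
E
```

```text
[ 0.45123769 -0.02026009  0.17326764] [ 1.19674299 -0.10555586 -2.09354176] 0.02819608843778908
```

View pics/c1.png

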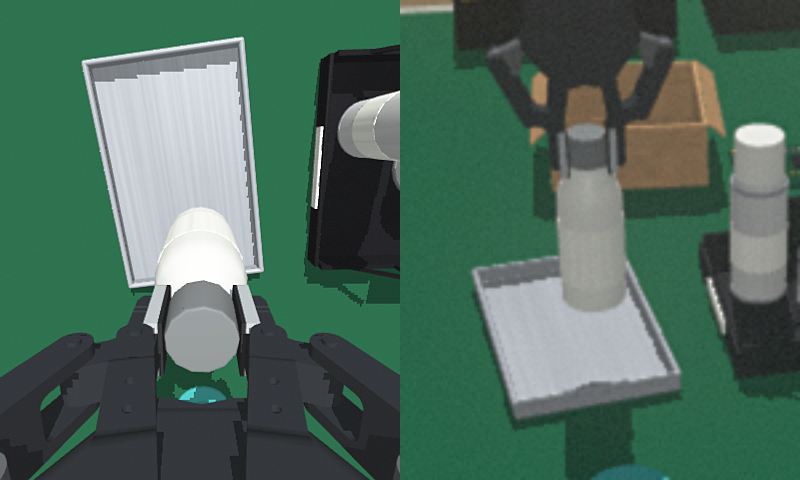

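The bottle hangs upright, centred between the pads and over the tray. I lower and release it.

Request:
{"name": "jog_arm", "arguments": {
  "travel": [
    [0,0,0.4],
    [0,0,0.8],
    [0,0,1.2],
    [0,0,1.4],
    [0,0,1.5],
    [0,0,1.53],
    [0,0,1.53],
    [0,0,1.53]
  ],
  "roll": [0,0,0,0,0,0,0,0]
}}

```text
time: 5.95
ee_pos: [0.4503, -0.02, 0.113]
ee_rot: [0.707, 0.707, 0.0, 0.0]
force: [-2.2, -0.3, 5.8]
grip_width: 0.0283
grip_force: 40.9
```

Request:
{"name": "jog_arm", "arguments": {
  "travel": [
    [0,0,0],
    [0,0,0],
    [0,0,0],
    [0,0,0],
    [0,0,0],
    [0,0,-0.5],
    [0,0,-1.5],
    [0,0,-2.5],
    [0,0,-3.2],
    [0,0,-3.2]
  ],
  "roll": [0,0,0,0,0,0,0,0,0,0],
  "gripper": 1
}}

```text
time: 6.95
ee_pos: [0.4526, -0.0206, 0.2438]
ee_rot: [0.707, 0.707, 0.002, 0.004]
force: [0.3, 0.5, -0.2]
grip_width: 0.0855
grip_force: 0.0
```

Request:
{"name": "jog_arm", "arguments": {
  "travel": [
    [0.4,0.7,0],
    [0.9,1.6,0],
    [1.4,2.5,0],
    [1.9,3.3,0],
    [2.1,3.68,0],
    [2.1,3.68,0],
    [2.1,3.68,0.4],
    [2.1,3.68,1.2],
    [2.1,3.68,2.0],
    [2.1,3.68,2.7],
    [2.1,3.68,3.05],
    [2.1,3.68,3.05],
    [2.1,3.68,3.05]
  ],
  "roll": [0,0,0,0,0,0,0,0,0,0,0,0,0]
}}

```text
time: 8.25
ee_pos: [0.5973, 0.0636, 0.1185]
ee_rot: [0.707, 0.707, 0.0, 0.0]
force: [0.2, 0.4, -0.1]
grip_width: 0.0853
grip_force: 0.0
```

Request:
{"name": "jog_arm", "arguments": {
  "travel": [
    [0,0,0],
    [0,0,0],
    [0,0,0],
    [0,0,0],
    [0,0,0],
    [0,0,0],
    [0,0,0],
    [0,0,0]
  ],
  "roll": [0,0,0,0,0,0,0,0],
  "gripper": 0,
  "newtons": 40
}}

```text
time: 9.05
ee_pos: [0.5976, 0.0639, 0.1195]
ee_rot: [0.707, 0.707, 0.0, 0.001]
force: [-2.1, -0.0, 5.9]
grip_width: 0.0403
grip_force: 40.2
```

Request:
{"name": "jog_arm", "arguments": {
  "travel": [
    [0,0,-0.3],
    [0,0,-0.8],
    [0,0,-1.3],
    [0,0,-1.5],
    [0,0,-1.5],
    [0.02,-0.4,-1.5],
    [0.05,-1.1,-1.5],
    [0.1,-1.8,-1.5],
    [0.15,-2.5,-1.5],
    [0.2,-3.2,-1.5],
    [0.2,-3.75,-1.5],
    [0.2,-3.94,-1.5],
    [0.2,-3.94,-1.5],
    [0.2,-3.94,-1.5]
  ],
  "roll": [0,0,0,0,0,0,0,0,0,0,0,0,0,0]
}}

```text
time: 10.45
ee_pos: [0.4414, 0.0718, 0.1782]
ee_rot: [0.707, 0.707, 0.001, 0.001]
force: [1.2, -0.2, -3.1]
grip_width: 0.0407
grip_force: 41.8
```

Request:
{"name": "jog_arm", "arguments": {
  "travel": [
    [0,0,0.4],
    [0,0,0.8],
    [0,0,1.2],
    [0,0,1.4],
    [0,0,1.5],
    [0,0,1.53],
    [0,0,1.53],
    [0,0,1.53]
  ],
  "roll": [0,0,0,0,0,0,0,0]
}}

```text
time: 11.25
ee_pos: [0.4406, 0.0719, 0.1184]
ee_rot: [0.707, 0.707, 0.001, 0.001]
force: [-2.7, -0.9, 8.7]
grip_width: 0.0409
grip_force: 43.4
```

Request:
{"name": "jog_arm", "arguments": {
  "travel": [
    [0,0,0],
    [0,0,0],
    [0,0,0],
    [0,0,0],
    [0,0,0],
    [0,0,-0.5],
    [0,0,-1.5],
    [0,0,-2.5],
    [0,0,-3.2],
    [0,0,-3.2]
  ],
  "roll": [0,0,0,0,0,0,0,0,0,0],
  "gripper": 1
}}

```text
time: 12.25
ee_pos: [0.4423, 0.0719, 0.2486]
ee_rot: [0.707, 0.707, 0.003, 0.004]
force: [-0.4, 0.6, -0.2]
grip_width: 0.0851
grip_force: 0.0
```

```bash
python3 - <<'E'
from h import *
f=save('wrist','w2');g=save('side','s2')
o=np.zeros((480,800,3),np.uint8);o[:,:400]=f[:,120:520];o[:,400:]=cv2.resize(g[170:350,180:330],(400,480));cv2.imwrite('pics/c2.png',o[:,:,::-1])
s=read_state();print(s['ee_pos'],R.from_quat(s['ee_rot']).as_matrix().round(4))
E
```

```text
[0.43955575 0.07204448 0.24517425] [[ 5.0e-04  1.0e+00  1.1e-03]
 [ 1.0e+00 -5.0e-04 -1.0e-04]
 [-1.0e-04  1.1e-03 -1.0e+00]]
```

View pics/c2.png

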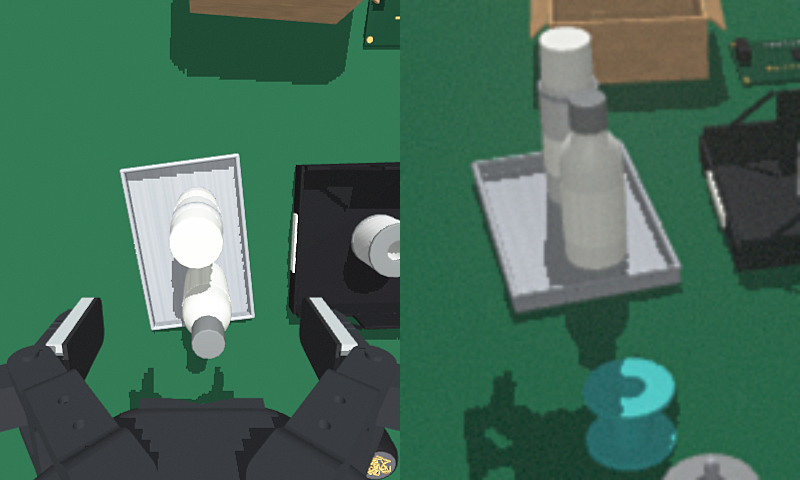

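Bottle and can both stand upright in the tray. Next is the empty reel.

Request:
{"name": "jog_arm", "arguments": {
  "travel": [
    [-0.8,0.1,0],
    [-2,0.25,0],
    [-3.2,0.4,0],
    [-4.4,0.55,0],
    [-5.6,0.7,0],
    [-6.8,0.85,0],
    [-8,1.0,0],
    [-9.2,1.15,0],
    [-10.2,1.25,0],
    [-10.66,1.31,0],
    [-10.66,1.31,0],
    [-10.66,1.31,0]
  ],
  "roll": [0,0,0,0,0,0,0,0,0,0,0,0]
}}

```text
time: 13.55
ee_pos: [0.4907, -0.3532, 0.2427]
ee_rot: [0.708, 0.707, 0.0, -0.003]
force: [0.4, 0.6, 0.6]
grip_width: 0.0857
grip_force: 0.0
```

```bash
python3 - <<'E'
from h import *
s=read_state();p=(s['ee_pos'],s['ee_rot']);f=save('wrist','w3')
print(p,proj('wrist',[[.492,-.3545,.056],[.492,-.3545,.078],[.492,-.3545,.008]],p).round(1))
E
```

```text
(array([ 0.49068453, -0.35323497,  0.2426859 ]), array([ 7.07567929e-01,  7.06640702e-01,  2.86978301e-04, -2.54180174e-03])) [[322.1 220.1]
 [322.1 225.2]
 [322.1 210.9]]
```

View pics/w3.png

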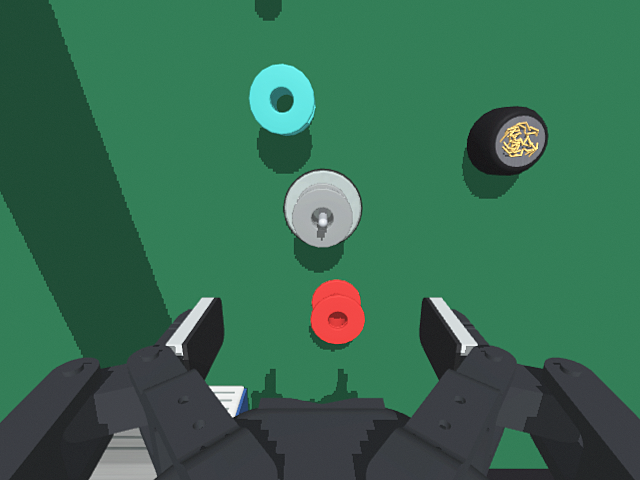

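The wrist view shows the stand foot at (322,208) and the reel flange at about (322,214), with the red and turquoise look-alikes clear of the fingers. I fit the foot circle numerically.

```bash
cat >> h.py <<'E'
def blob(f,seed,win=60):
    h=f.astype(int); m=((h[:,:,1]-h[:,:,0]<25)&(h.max(2)>10)).astype(np.uint8)  # not green
    n,l=cv2.connectedComponents(m); k=l[seed[1],seed[0]]
    c=max(cv2.findContours((l==k).astype(np.uint8),0,1)[0],key=len)
    return cv2.minAreaRect(c),cv2.fitEllipse(cv2.convexHull(c))
E
python3 - <<'E'
from h import *
f=cv2.imread('pics/w3.png')[:,:,::-1]; p=(np.array([ 0.49068453,-0.35323497,0.2426859]),np.array([7.07567929e-01,7.06640702e-01,2.86978301e-04,-2.54180174e-03]))
r,e=blob(f,(310,215));print(r,e); print('foot',atz('wrist',e[0],.005,p))
g=f[165:250,280:365]; hsv=g.astype(int).mean(2).astype(int)
for row in range(20,75,3): print(row+165,hsv[row,5:80:3])
E
```

```text
((322.5000305175781, 207.50001525878906), (77.78173828125, 77.78174591064453), 45.0) ((322.3638610839844, 207.488037109375), (78.15972900390625, 78.51485443115234), 59.97598648071289)
foot [ 0.49233735 -0.35108462  0.005     ]
185 [ 87  89  43 213 203 202 202 203 197 182 194 179 178 176 183 193 175 202
 199 199 199 198 212  39  89]
188 [ 89  65 213 204 203 203 205 167 178 177 179 183 178 178 176 173 178 187
 193 199 200 200 200 204  67]
191 [ 90  94 204 202 203 205 162 169 178 191 176 178 178 178 178 181 197 167
 181 176 200 199 198 200  58]
194 [ 80 203 204 202 202 174 155 183 176 178 178 177 178 177 177 178 178 177
 192 174 198 201 201 199 188]
197 [ 52 209 202 198 201 175 177 177 177 177 177 177 176 177 178 177 176 177
 176 182 170 201 198 198 196]
200 [100 206 202 202 145 178 176 176 177 176 176 176 175 174 174 176 175 177
 177 177 179 204 198 199 199]
203 [138 204 203 202 175 177 177 176 176 174 173 173 172 173 174 173 174 174
 176 175 176 159 199 201 201]
206 [186 202 201 153 175 175 175 175 173 174 174 175 173 172 177 173 173 174
 176 174 175 176 203 201 200]
209 [174 202 202 
[... 459 characters left out ...]
 123 239 235 128  99 148 174
 173 172 174 174 167 197 154]
224 [ 84 102 207 175 173 172 173 176 175 167 143 121 202 208 121 126 177 174
 174 172 172 173 158 198 101]
227 [ 89  55 170 154 173 174 173 173 175 174 182  86  95  93 140 182 175 174
 174 174 172 171 183 159  81]
230 [ 87  90  30 196 173 172 172 173 173 175 177  99 111 107 183 174 174 173
 173 172 173 167 196  46  89]
233 [ 87  88  61  78 163 172 171 172 171 174 177 103 104 125 175 175 175 173
 171 173 173 178  94  89  88]
236 [ 90  88  89  94  57 176 170 171 171 173 176  96 102 116 174 172 173 171
 172 171 131  60  91  89  86]
239 [ 88  90  87  48  55  49 176 170 170 172 171 174  83 174 172 172 172 171
 174 154  65  91  88  89  88]
```

Request:
{"name": "jog_arm", "arguments": {
  "travel": [
    [0,0.03,1],
    [0,0.03,2],
    [0,0.03,3],
    [0.02,0.03,4],
    [0.02,0.03,4.8],
    [0.02,0.03,5.2],
    [0.02,0.03,5.25],
    [0.02,0.03,5.25]
  ],
  "roll": [0,0,0,0,0,0,0,0]
}}

```text
time: 14.4
ee_pos: [0.493, -0.3522, 0.0349]
ee_rot: [0.707, 0.707, 0.0, -0.001]
force: [-0.0, -0.5, -0.0]
grip_width: 0.085
grip_force: 0.0
```

Request:
{"name": "jog_arm", "arguments": {
  "travel": [
    [0,0,0],
    [0,0,0],
    [0,0,0],
    [0,0,0],
    [0,0,0],
    [0,0,0],
    [0,0,0]
  ],
  "roll": [0,0,0,0,0,0,0],
  "gripper": 0,
  "newtons": 25
}}

```text
time: 15.1
ee_pos: [0.4938, -0.354, 0.0369]
ee_rot: [0.707, 0.707, 0.0, 0.001]
force: [0.3, 1.3, 6.1]
grip_width: 0.061
grip_force: 27.1
```

Request:
{"name": "jog_arm", "arguments": {
  "travel": [
    [0,0,-0.3],
    [0,0,-0.8],
    [0,0,-1.5],
    [0,0,-2.2],
    [0,0,-3],
    [0,0,-3.5],
    [0,0,-3.5]
  ],
  "roll": [0,0,0,0,0,0,0]
}}

```text
time: 15.8
ee_pos: [0.4946, -0.3554, 0.1792]
ee_rot: [0.707, 0.707, -0.0, 0.004]
force: [-0.2, 0.0, -0.4]
grip_width: 0.061
grip_force: 27.6
```

```bash
python3 - <<'E'
from h import *
s=read_state();print(s['ee_pos'],s['ee_rot'],s['force'],s['grip_width'])
f=save('wrist','w4');g=save('side','s4')
o=np.zeros((480,800,3),np.uint8);o[:,:400]=f[:,120:520];o[:,400:]=cv2.resize(g[240:420,220:370],(400,480));cv2.imwrite('pics/c4.png',o[:,:,::-1])
E
```

```text
[ 0.49464454 -0.35540371  0.17924091] [ 7.07305352e-01  7.06894632e-01 -1.22419665e-04  4.37066972e-03] [-0.19558592  0.01148663 -0.36263581] 0.06095604224541846
```

View pics/c4.png

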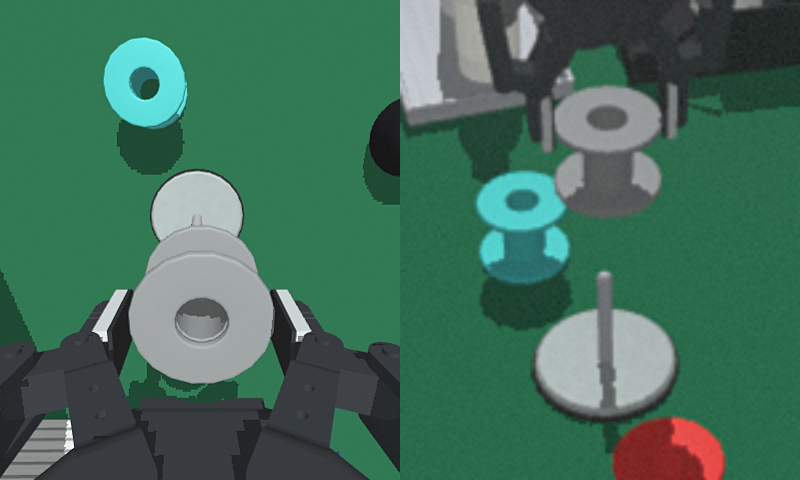

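Request:
{"name": "jog_arm", "arguments": {
  "travel": [
    [0,0,-0.8],
    [0,0,-1.6],
    [0.5,0,-2],
    [1.5,0,-2],
    [2.6,0,-2],
    [3.7,0.1,-2],
    [4.8,0.1,-2],
    [5.9,0.1,-2],
    [7,0.2,-2],
    [8.1,0.2,-2],
    [9.2,0.2,-2],
    [10.3,0.3,-2],
    [11.4,0.3,-2],
    [12.5,0.4,-2],
    [13.6,0.4,-2],
    [14.7,0.45,-2],
    [15.8,0.48,-2],
    [16.7,0.48,-2],
    [17.1,0.48,-2],
    [17.1,0.48,-2]
  ],
  "roll": [0,0,0,0,0,0,0,0,0,0,0,0,0,0,0,0,0,0,0,0]
}}

```text
time: 17.9
ee_pos: [0.5114, 0.3318, 0.253]
ee_rot: [0.706, 0.708, -0.001, -0.001]
force: [0.6, -0.7, -1.0]
grip_width: 0.0614
grip_force: 27.8
```

```bash
python3 - <<'E'
from h import *
s=read_state();print(s['ee_pos'],s['ee_rot'],s['grip_width'])
f=save('wrist','w5');g=save('top','t5')
o=np.zeros((480,800,3),np.uint8);o[:,:400]=f[:,120:520];o[:,400:]=cv2.resize(g[220:400,60:210],(400,480));cv2.imwrite('pics/c5.png',o[:,:,::-1])
E
```

```text
[0.51142824 0.33181002 0.25298156] [ 7.06220025e-01  7.07990783e-01 -1.40861931e-03 -5.85541026e-04] 0.061390893761748444
```

View pics/c5.png

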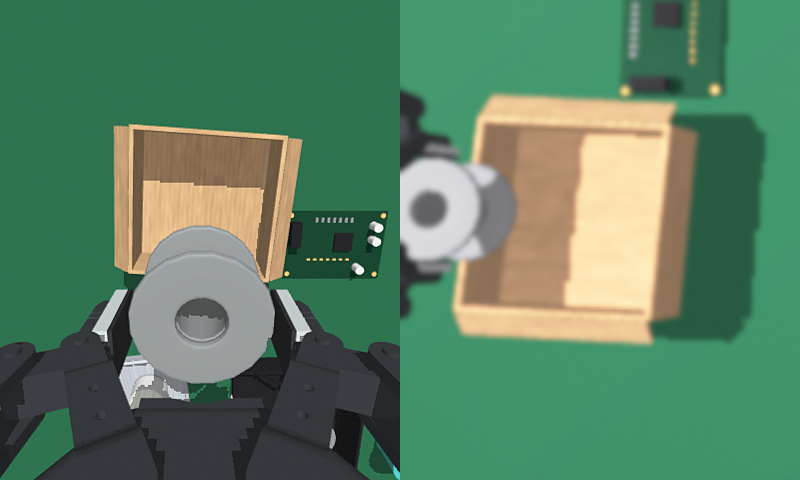

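The reel is still held upright. The box rim centre is at about top (123,302), so I compute its world position.

```bash
python3 - <<'E'
from h import *
q=[atz('top',u,.065)[:2] for u in[(90.7,264.2),(160.5,269.5),(155.6,339.2),(84.4,334.4)]];print(np.round(q,3),np.mean(q,0))
print(go(*np.mean(q,0),.06))
E
```

```text
[[0.591 0.406]
 [0.577 0.26 ]
 [0.435 0.265]
 [0.448 0.41 ]] [0.51287011 0.33551124]
[0.165 0.038 4.839]
```

Request:
{"name": "jog_arm", "arguments": {
  "travel": [
    [0.05,0.03,0.6],
    [0.1,0.03,1.5],
    [0.1,0.03,2.4],
    [0.1,0.03,3.3],
    [0.1,0.03,4.2],
    [0.1,0.03,4.8],
    [0.1,0.03,4.9],
    [0.1,0.03,4.9]
  ],
  "roll": [0,0,0,0,0,0,0,0]
}}

```text
time: 18.8
ee_pos: [0.5138, 0.3328, 0.0585]
ee_rot: [0.708, 0.706, -0.001, -0.0]
force: [0.6, 0.5, 0.4]
grip_width: 0.0612
grip_force: 27.8
```

Request:
{"name": "jog_arm", "arguments": {
  "travel": [
    [0,0,0],
    [0,0,0],
    [0,0,0],
    [0,0,0],
    [0,0,-0.5],
    [0,0,-1.5],
    [0,0,-2.5],
    [0,0,-3.5],
    [0,0,-4.5],
    [0,0,-4.8],
    [0,0,-4.8]
  ],
  "roll": [0,0,0,0,0,0,0,0,0,0,0],
  "gripper": 1
}}

```text
time: 19.9
ee_pos: [0.5148, 0.335, 0.2538]
ee_rot: [0.707, 0.707, 0.003, 0.001]
force: [-0.0, 0.4, -0.7]
grip_width: 0.0854
grip_force: 0.0
```

```bash
python3 - <<'E'
from h import *
print(go(.656,.033,.245))
E
```

```text
[-7.551  3.53   0.221]
```

Request:
{"name": "jog_arm", "arguments": {
  "travel": [
    [-0.6,0.3,0.2],
    [-1.3,0.6,0.2],
    [-2.1,1,0.2],
    [-2.9,1.4,0.2],
    [-3.7,1.7,0.2],
    [-4.5,2.1,0.2],
    [-5.3,2.5,0.2],
    [-6.1,2.9,0.2],
    [-6.8,3.2,0.2],
    [-7.3,3.4,0.2],
    [-7.55,3.53,0.2],
    [-7.55,3.53,0.2],
    [-7.55,3.53,0.2],
    [-7.55,3.53,0.2],
    [-7.55,3.53,0.2]
  ],
  "roll": [-1,-2.5,-4,-5.5,-7,-8.5,-10,-11.5,-13,-14.5,-16,-17.3,-18,-18,-18]
}}

```text
time: 21.4
ee_pos: [0.6537, 0.0325, 0.241]
ee_rot: [0.001, 1.0, 0.0, -0.002]
force: [-0.4, -0.6, -0.8]
grip_width: 0.0856
grip_force: 0.0
```

```bash
python3 - <<'E'
from h import *
s=read_state();p=(s['ee_pos'],s['ee_rot']);f=save('wrist','w6');t=save('top','t6')
print(p,proj('wrist',[[.655,.033,.052]],p).round(1))
o=np.zeros((480,800,3),np.uint8);o[:,:480]=f[:,80:560];o[:400,480:]=cv2.resize(t[220:400,60:204],(320,400));cv2.imwrite('pics/c6.png',o[:,:,::-1])
E
```

```text
(array([0.65374292, 0.03246374, 0.2409602 ]), array([ 9.39861714e-04,  9.99997959e-01,  2.13068236e-04, -1.77580779e-03])) [[321.  217.7]]
```

View pics/c6.png

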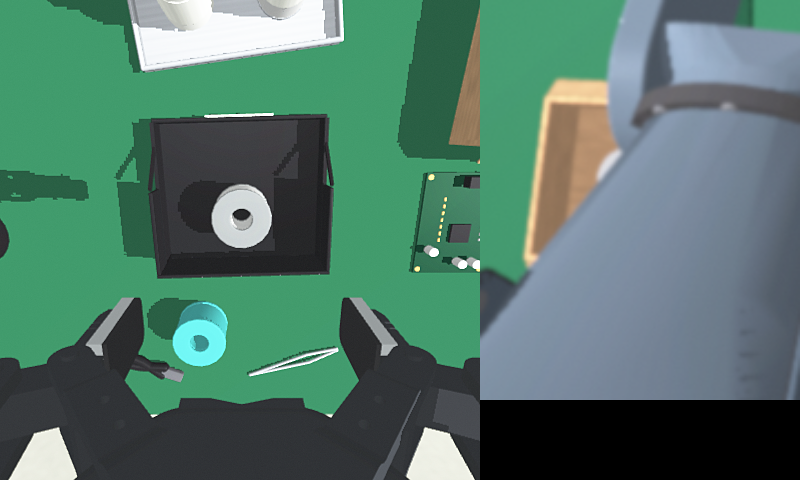

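Reel top is at (322,217) against (321,218) predicted, and it's clear of the walls. I descend and grip.

Request:
{"name": "jog_arm", "arguments": {
  "travel": [
    [0,0,1],
    [0,0,2],
    [0,0,3],
    [0,0,4],
    [0,0,4.8],
    [0,0,5.2],
    [0,0,5.3],
    [0,0,5.3]
  ],
  "roll": [0,0,0,0,0,0,0,0]
}}

```text
time: 22.3
ee_pos: [0.6553, 0.0323, 0.0312]
ee_rot: [0.0, 1.0, -0.0, 0.0]
force: [0.0, 0.6, -0.6]
grip_width: 0.0854
grip_force: 0.0
```

Request:
{"name": "jog_arm", "arguments": {
  "travel": [
    [0,0,0],
    [0,0,0],
    [0,0,0],
    [0,0,0],
    [0,0,0],
    [0,0,0],
    [0,0,0]
  ],
  "roll": [0,0,0,0,0,0,0],
  "gripper": 0,
  "newtons": 60
}}

```text
time: 23.0
ee_pos: [0.6565, 0.0323, 0.0338]
ee_rot: [0.0, 1.0, -0.0, 0.002]
force: [-0.3, 0.9, 6.0]
grip_width: 0.06
grip_force: 64.0
```

Request:
{"name": "jog_arm", "arguments": {
  "travel": [
    [0,0,-0.3],
    [0,0,-0.8],
    [0,0,-1.5],
    [0,0,-2.3],
    [0,0,-3.1],
    [0,0,-3.8],
    [0,0,-4.3],
    [0,0,-4.5],
    [0,0,-4.5]
  ],
  "roll": [0,0,0,0,0,0,0,0,0]
}}

```text
time: 23.9
ee_pos: [0.655, 0.0323, 0.2123]
ee_rot: [0.0, 1.0, -0.0, 0.001]
force: [1.4, 0.4, -4.5]
grip_width: 0.0599
grip_force: 66.3
```

```bash
python3 - <<'E'
from h import *
s=read_state();print(s['ee_pos'],s['ee_rot'],s['force'],s['grip_width'],go(.492,-.352,.22))
E
```

```text
[0.65498158 0.0322966  0.21233267] [ 2.55526239e-04  9.99999322e-01 -1.45342983e-04  1.12709086e-03] [ 1.37820932  0.39555463 -4.46676943] 0.05985618750954927 [ 4.069 -9.61  -0.198]
```

Request:
{"name": "jog_arm", "arguments": {
  "travel": [
    [0.2,-0.4,-0.2],
    [0.5,-1.1,-0.2],
    [0.8,-1.9,-0.2],
    [1.15,-2.7,-0.2],
    [1.5,-3.6,-0.2],
    [1.9,-4.5,-0.2],
    [2.3,-5.4,-0.2],
    [2.7,-6.3,-0.2],
    [3.0,-7.2,-0.2],
    [3.4,-8.1,-0.2],
    [3.7,-8.8,-0.2],
    [3.95,-9.4,-0.2],
    [4.07,-9.61,-0.2],
    [4.07,-9.61,-0.2],
    [4.07,-9.61,-0.2],
    [4.07,-9.61,-0.2]
  ],
  "roll": [1,2.4,3.8,5.2,6.6,8,9.4,10.8,12.2,13.6,15,16.4,17.5,18,18,18]
}}

```text
time: 25.5
ee_pos: [0.4911, -0.3512, 0.2175]
ee_rot: [0.707, 0.707, 0.0, -0.002]
force: [0.2, 0.9, -4.6]
grip_width: 0.06
grip_force: 66.4
```

```bash
python3 - <<'E'
from h import *
s=read_state();p=(s['ee_pos'],s['ee_rot']);f=save('wrist','w7');t=save('side','s7')
print(p,s['force'],s['grip_width'],go(.492,-.352,.22))
S=np.array([.492,-.352,0]);print('foot pred',proj('wrist',[S+[0,0,.008],S+[0,0,.078]],p).round(1))
print('reel top pred',proj('wrist',[np.array(p[0])-[0,0,p[0][2]]+[0,0,p[0][2]-.0285+.048]],p).round(1), 'side: spindle',proj('side',[S+[0,0,.078],S+[0,0,.008],p[0]+[0,0,.0195]]).round(1))
o=np.zeros((480,800,3),np.uint8);o[:,:400]=f[:,120:520];o[:,400:]=cv2.resize(t[240:420,220:370],(400,480));cv2.imwrite('pics/c7.png',o[:,:,::-1])
E
```

```text
(array([ 0.49106871, -0.35120113,  0.21753047]), array([ 7.06946349e-01,  7.07265510e-01,  6.73279429e-05, -1.53398310e-03])) [ 0.1677168   0.89982624 -4.61012214] 0.059995220619403454 [-0.018  0.011 -0.046]
foot pred [[321.5 214.7]
 [321.5 231.2]]
reel top pred [[319.1 326.8]] side: spindle [[296.5 342. ]
 [296.8 373. ]
 [294.7 260.3]]
```

View pics/c7.png

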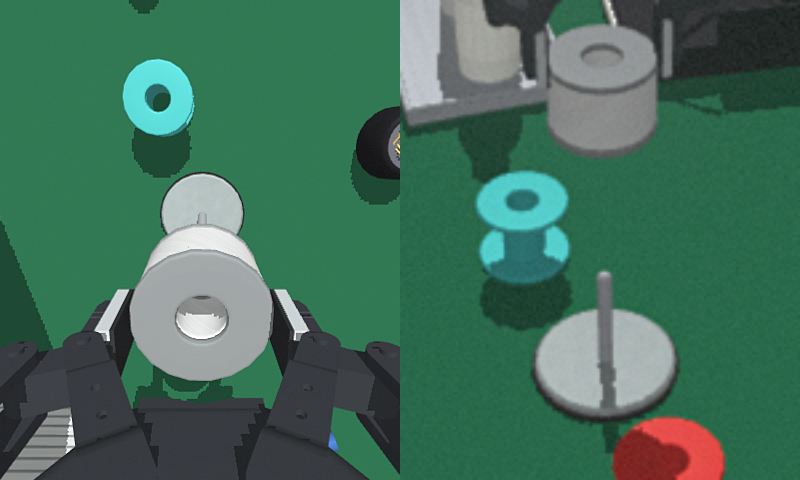

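The full reel is held upright, hole at (322,318) in the wrist view, with the spindle at side (296,342). A small −y correction, then I lower partway onto the spindle and check force.

Request:
{"name": "jog_arm", "arguments": {
  "travel": [
    [-0.05,0,0.3],
    [-0.05,0,0.8],
    [-0.05,0,1.3],
    [-0.05,0,1.8],
    [-0.05,0,2.2],
    [-0.05,0,2.5],
    [-0.05,0,2.7],
    [-0.05,0,2.85],
    [-0.05,0,2.95],
    [-0.05,0,3.05],
    [-0.05,0,3.05],
    [-0.05,0,3.05]
  ],
  "roll": [0,0,0,0,0,0,0,0,0,0,0,0]
}}

```text
time: 26.8
ee_pos: [0.4919, -0.3542, 0.0973]
ee_rot: [0.707, 0.707, -0.0, 0.0]
force: [0.7, 0.4, -4.4]
grip_width: 0.0599
grip_force: 66.4
```

```bash
python3 - <<'E'
from h import *
s=read_state();p=(s['ee_pos'],s['ee_rot']);f=save('wrist','w8');t=save('side','s8')
print(p,s['force'],s['grip_width'])
o=np.zeros((480,800,3),np.uint8);o[:,:400]=cv2.resize(f[220:400,250:400],(400,480),interpolation=cv2.INTER_CUBIC);o[:,400:]=cv2.resize(t[260:420,230:363],(400,480));cv2.imwrite('pics/c8.png',o[:,:,::-1])
E
```

```text
(array([ 0.4919347 , -0.35420907,  0.09728462]), array([ 7.07296372e-01,  7.06917038e-01, -1.09774627e-05,  3.78244629e-04])) [ 0.68663169  0.40253295 -4.43449412] 0.05993651447106851
```

View pics/c8.png

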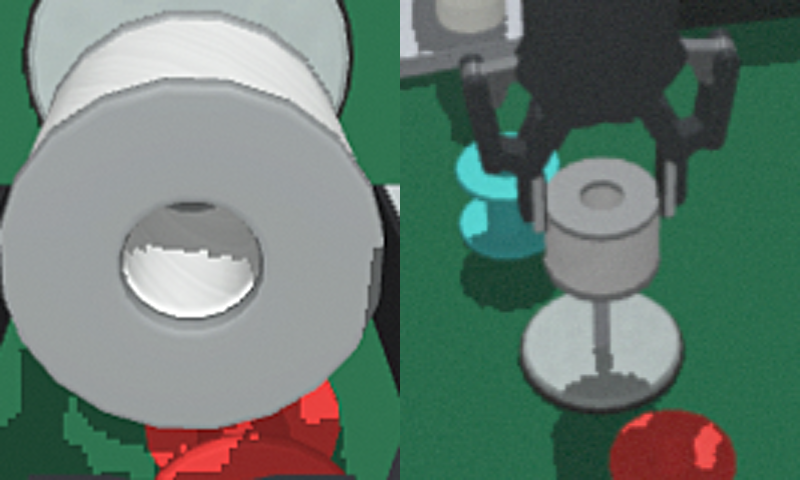

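The spindle is entering with no extra force (−4.4 N is the reel's weight). I lower on.

Request:
{"name": "jog_arm", "arguments": {
  "travel": [
    [0,0,0.15],
    [0,0,0.35],
    [0,0,0.6]
  ],
  "roll": [0,0,0]
}}

```text
time: 27.2
ee_pos: [0.4918, -0.3541, 0.0724]
ee_rot: [0.707, 0.707, -0.0, 0.0]
force: [0.5, 0.0, -4.9]
grip_width: 0.0599
grip_force: 66.5
```

Request:
{"name": "jog_arm", "arguments": {
  "travel": [
    [0,0,0.2],
    [0,0,0.45],
    [0,0,0.65],
    [0,0,0.78],
    [0,0,0.84],
    [0,0,0.84]
  ],
  "roll": [0,0,0,0,0,0]
}}

```text
time: 27.8
ee_pos: [0.4917, -0.3539, 0.0389]
ee_rot: [0.707, 0.707, 0.0, -0.0]
force: [-1.1, -0.0, -4.2]
grip_width: 0.0598
grip_force: 66.4
```

Request:
{"name": "jog_arm", "arguments": {
  "travel": [
    [0,0,0.03],
    [0,0,0.06],
    [0,0,0.06]
  ],
  "roll": [0,0,0]
}}

```text
time: 28.1
ee_pos: [0.4921, -0.3543, 0.0379]
ee_rot: [0.707, 0.707, -0.0, 0.001]
force: [0.1, 0.6, 1.9]
grip_width: 0.06
grip_force: 66.9
```

Request:
{"name": "jog_arm", "arguments": {
  "travel": [
    [0,0,0],
    [0,0,0],
    [0,0,0],
    [0,0,0],
    [0,0,0],
    [0,0,-0.5],
    [0,0,-1.5],
    [0,0,-2.5],
    [0,0,-3.5],
    [0,0,-4.5],
    [0,0,-5],
    [0,0,-5]
  ],
  "roll": [0,0,0,0,0,0,0,0,0,0,0,0],
  "gripper": 1
}}

```text
time: 29.3
ee_pos: [0.4934, -0.3556, 0.241]
ee_rot: [0.707, 0.707, -0.0, 0.004]
force: [-0.2, -1.1, -0.6]
grip_width: 0.0851
grip_force: 0.0
```

```bash
python3 - <<'E'
from h import *
s=read_state();p=(s['ee_pos'],s['ee_rot']);f=save('wrist','w9');t=save('side','s9')
print(p,go(.450,-.020,.24))
f=cv2.resize(f[140:290,260:385],(400,480),interpolation=cv2.INTER_CUBIC)
u=np.zeros((480,800,3),np.uint8);u[:,:400]=f;u[:,400:]=cv2.resize(t[300:420,230:330],(400,480),interpolation=cv2.INTER_CUBIC);cv2.imwrite('pics/c9.png',u[:,:,::-1])
E
```

```text
(array([ 0.49337727, -0.35560039,  0.24096712]), array([ 7.07248874e-01,  7.06951819e-01, -8.15032717e-05,  4.26021553e-03])) [ 8.342 -1.041 -0.081]
```

View pics/c9.png

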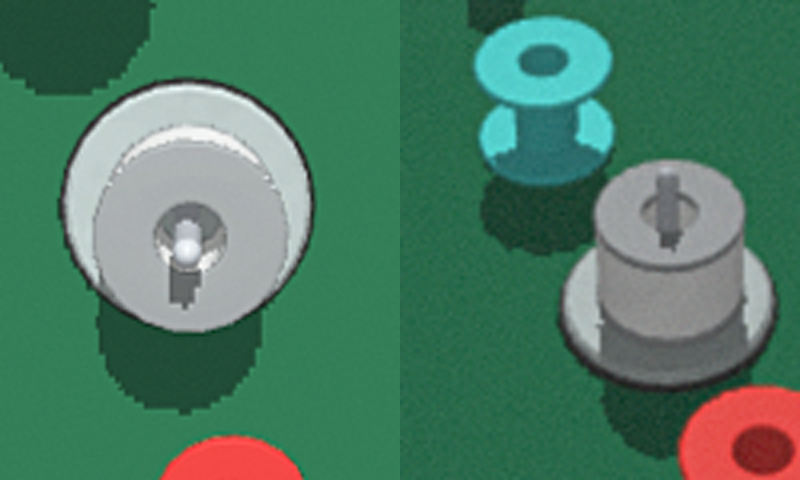

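The full reel is seated down on the foot with the spindle through its hole (wrist crop (187,245)). Now the bottle goes back.

Request:
{"name": "jog_arm", "arguments": {
  "travel": [
    [0.6,-0.1,0],
    [1.7,-0.2,0],
    [2.9,-0.4,0],
    [4.1,-0.5,0],
    [5.3,-0.7,0],
    [6.5,-0.8,0],
    [7.6,-0.95,0],
    [8.2,-1.04,0],
    [8.35,-1.04,0],
    [8.35,-1.04,0],
    [8.35,-1.04,0],
    [8.35,-1.04,0]
  ],
  "roll": [0,0,0,0,0,0,0,0,0,0,0,0]
}}

```text
time: 30.6
ee_pos: [0.4508, -0.0212, 0.2365]
ee_rot: [0.708, 0.706, -0.0, -0.0]
force: [-0.2, 0.2, -0.8]
grip_width: 0.0855
grip_force: 0.0
```

```bash
python3 - <<'E'
from h import *
s=read_state();print(s['ee_pos'],s['ee_rot'],go(.4505,-.0202,.113))
E
```

```text
[ 0.4507508  -0.02123636  0.2365476 ] [ 7.07891943e-01  7.06320717e-01 -2.00730198e-04 -2.88914395e-05] [ 0.027 -0.005  3.089]
```

Request:
{"name": "jog_arm", "arguments": {
  "travel": [
    [0,0,0.8],
    [0,0,1.6],
    [0,0,2.4],
    [0,0,2.9],
    [0,0,3.08],
    [0,0,3.08],
    [0,0,3.08]
  ],
  "roll": [0,0,0,0,0,0,0]
}}

```text
time: 31.3
ee_pos: [0.4511, -0.0207, 0.1143]
ee_rot: [0.708, 0.707, 0.0, 0.001]
force: [-0.3, -1.3, 0.3]
grip_width: 0.0853
grip_force: 0.0
```

Request:
{"name": "jog_arm", "arguments": {
  "travel": [
    [0,0,0],
    [0,0,0],
    [0,0,0],
    [0,0,0],
    [0,0,0],
    [0,0,0],
    [0,0,0],
    [0,0,0]
  ],
  "roll": [0,0,0,0,0,0,0,0],
  "gripper": 0,
  "newtons": 40
}}

```text
time: 32.1
ee_pos: [0.4503, -0.02, 0.1143]
ee_rot: [0.707, 0.707, 0.0, 0.0]
force: [-0.5, -0.4, 5.0]
grip_width: 0.028
grip_force: 39.1
```

Request:
{"name": "jog_arm", "arguments": {
  "travel": [
    [0,0,-0.3],
    [0,0,-0.8],
    [0,0,-1.3],
    [0,0,-1.5],
    [0,0,-1.5],
    [0.05,0.4,-1.5],
    [0.13,1.1,-1.5],
    [0.2,1.8,-1.5],
    [0.28,2.5,-1.5],
    [0.35,3.2,-1.5],
    [0.42,3.6,-1.5],
    [0.42,3.74,-1.5],
    [0.42,3.74,-1.5],
    [0.42,3.74,-1.5]
  ],
  "roll": [0,0,0,0,0,0,0,0,0,0,0,0,0,0]
}}

```text
time: 33.5
ee_pos: [0.5982, -0.0032, 0.1727]
ee_rot: [0.707, 0.707, -0.001, -0.001]
force: [-0.9, -0.0, -1.7]
grip_width: 0.0284
grip_force: 40.2
```

```bash
python3 - <<'E'
from h import *
s=read_state();print(s['ee_pos'],s['ee_rot'],s['grip_width'],go(.5998,-.0035,.114))
E
```

```text
[ 0.59816278 -0.00315194  0.17267512] [ 0.70733238  0.70687895 -0.0010377  -0.001406  ] 0.028438838619159856 [-0.009  0.046  1.467]
```

Request:
{"name": "jog_arm", "arguments": {
  "travel": [
    [0,0.02,0.4],
    [0,0.02,0.8],
    [0,0.02,1.2],
    [0,0.02,1.38],
    [0,0.02,1.46],
    [0,0.02,1.48],
    [0,0.02,1.48],
    [0,0.02,1.48]
  ],
  "roll": [0,0,0,0,0,0,0,0]
}}

```text
time: 34.3
ee_pos: [0.6004, -0.0033, 0.1155]
ee_rot: [0.707, 0.707, -0.0, -0.0]
force: [-2.9, 0.8, 4.4]
grip_width: 0.0283
grip_force: 41.1
```

Request:
{"name": "jog_arm", "arguments": {
  "travel": [
    [0,0,0],
    [0,0,0],
    [0,0,0],
    [0,0,0],
    [0,0,0],
    [0,0,-0.5],
    [0,0,-1.5],
    [0,0,-2.5],
    [0,0,-3.2],
    [0,0,-3.2]
  ],
  "roll": [0,0,0,0,0,0,0,0,0,0],
  "gripper": 1
}}

```text
time: 35.3
ee_pos: [0.6038, -0.0038, 0.2475]
ee_rot: [0.707, 0.707, 0.003, 0.004]
force: [0.7, 1.2, 0.1]
grip_width: 0.0854
grip_force: 0.0
```

Request:
{"name": "jog_arm", "arguments": {
  "travel": [
    [0.4,-0.7,0],
    [0.9,-1.6,0],
    [1.3,-2.5,0],
    [1.7,-3.4,0],
    [1.87,-3.97,0],
    [1.87,-3.97,0],
    [1.87,-3.97,0]
  ],
  "roll": [0,0,0,0,0,0,0]
}}

```text
time: 36.0
ee_pos: [0.4423, 0.0716, 0.2423]
ee_rot: [0.707, 0.707, 0.0, 0.0]
force: [0.1, 0.4, -0.3]
grip_width: 0.0855
grip_force: 0.0
```

```bash
python3 - <<'E'
from h import *
s=read_state();print(s['ee_pos'],s['ee_rot'],s['grip_width'],go(.440,.072,.118))
E
```

```text
[0.44227234 0.07162453 0.24229236] [7.07166722e-01 7.07046748e-01 1.63247267e-04 3.10042449e-04] 0.08549624423650583 [ 0.01  -0.059  3.107]
```

Request:
{"name": "jog_arm", "arguments": {
  "travel": [
    [0,-0.03,0.8],
    [0,-0.03,1.6],
    [0,-0.03,2.4],
    [0,-0.03,2.9],
    [0,-0.03,3.1],
    [0,-0.03,3.1],
    [0,-0.03,3.1]
  ],
  "roll": [0,0,0,0,0,0,0]
}}

```text
time: 36.7
ee_pos: [0.4421, 0.0713, 0.1188]
ee_rot: [0.707, 0.707, 0.0, 0.001]
force: [0.2, -0.0, 0.3]
grip_width: 0.0851
grip_force: 0.0
```

Request:
{"name": "jog_arm", "arguments": {
  "travel": [
    [0,0,0],
    [0,0,0],
    [0,0,0],
    [0,0,0],
    [0,0,0],
    [0,0,0],
    [0,0,0],
    [0,0,0]
  ],
  "roll": [0,0,0,0,0,0,0,0],
  "gripper": 0,
  "newtons": 40
}}

```text
time: 37.5
ee_pos: [0.4409, 0.0716, 0.1195]
ee_rot: [0.707, 0.707, 0.0, 0.0]
force: [-2.0, -0.2, 6.0]
grip_width: 0.0409
grip_force: 39.6
```

Request:
{"name": "jog_arm", "arguments": {
  "travel": [
    [0,0,-0.3],
    [0,0,-0.8],
    [0,0,-1.3],
    [0,0,-1.5],
    [0,0,-1.5],
    [-0.02,0.4,-1.5],
    [-0.05,1.1,-1.5],
    [-0.1,1.8,-1.5],
    [-0.15,2.5,-1.5],
    [-0.2,3.2,-1.5],
    [-0.2,3.75,-1.5],
    [-0.2,3.93,-1.5],
    [-0.2,3.93,-1.5],
    [-0.2,3.93,-1.5]
  ],
  "roll": [0,0,0,0,0,0,0,0,0,0,0,0,0,0]
}}

```text
time: 38.9
ee_pos: [0.5957, 0.0638, 0.1773]
ee_rot: [0.707, 0.707, -0.001, -0.002]
force: [-0.5, -0.2, -3.3]
grip_width: 0.0403
grip_force: 42.1
```

```bash
python3 - <<'E'
from h import *
s=read_state();print(s['ee_pos'],s['ee_rot'],s['grip_width'],go(.5975,.0638,.119))
E
```

```text
[0.59572606 0.06378607 0.17729214] [ 0.70723902  0.70697102 -0.00145206 -0.00168265] 0.04027127830070464 [-0.     0.051  1.457]
```

Request:
{"name": "jog_arm", "arguments": {
  "travel": [
    [0,0.02,0.4],
    [0,0.02,0.8],
    [0,0.02,1.2],
    [0,0.02,1.38],
    [0,0.02,1.46],
    [0,0.02,1.48],
    [0,0.02,1.48],
    [0,0.02,1.48]
  ],
  "roll": [0,0,0,0,0,0,0,0]
}}

```text
time: 39.7
ee_pos: [0.5973, 0.0637, 0.1207]
ee_rot: [0.707, 0.707, -0.001, -0.001]
force: [-4.2, -0.3, 7.3]
grip_width: 0.0405
grip_force: 44.1
```

Request:
{"name": "jog_arm", "arguments": {
  "travel": [
    [0,0,0],
    [0,0,0],
    [0,0,0],
    [0,0,0],
    [0,0,0],
    [0,0,-0.5],
    [0,0,-1.5],
    [0,0,-2.5],
    [0,0,-3.5],
    [0,0,-3.7]
  ],
  "roll": [0,0,0,0,0,0,0,0,0,0],
  "gripper": 1
}}

```text
time: 40.7
ee_pos: [0.6019, 0.0634, 0.2729]
ee_rot: [0.707, 0.707, 0.004, 0.004]
force: [0.5, 0.0, 0.5]
grip_width: 0.0857
grip_force: 0.0
```

Request:
{"name": "jog_arm", "arguments": {
  "travel": [
    [0,-1,0],
    [0,-2,0],
    [0,-3,0],
    [0,-4,0],
    [0,-4.5,0],
    [0,-4.5,0]
  ],
  "roll": [0,0,0,0,0,0]
}}

```text
time: 41.3
ee_pos: [0.4149, 0.0641, 0.2666]
ee_rot: [0.707, 0.707, -0.001, -0.002]
force: [1.0, -0.4, -0.6]
grip_width: 0.0854
grip_force: 0.0
```

```bash
python3 - <<'E'
from h import *
g=save('side','s10');t=save('top','t10');w=save('wrist','w10')
g0=cv2.imread('pics/side0.png')[:,:,::-1]
o=np.zeros((600,800,3),np.uint8)
C=cv2.INTER_CUBIC
o[:300,:400]=cv2.resize(g0[160:280,240:400],(400,300),interpolation=C);o[:300,400:]=cv2.resize(g[160:280,240:400],(400,300),interpolation=C)
o[300:,:400]=cv2.resize(w,(400,300));o[300:,400:]=cv2.resize(t[195:375,60:300],(400,300))
cv2.imwrite('pics/c10.png',o[:,:,::-1])
d=cv2.phaseCorrelate(*[x[170:260,300:345].mean(2).astype(np.float32) for x in(g0,g)]);print(d,read_state()['ee_pos'],read_state()['time'])
E
```

```text
((0.445498655204176, -0.016885153242839124), 0.8690770368222837) [0.4202432  0.06344927 0.26743706] 41.45
```

View pics/c10.png

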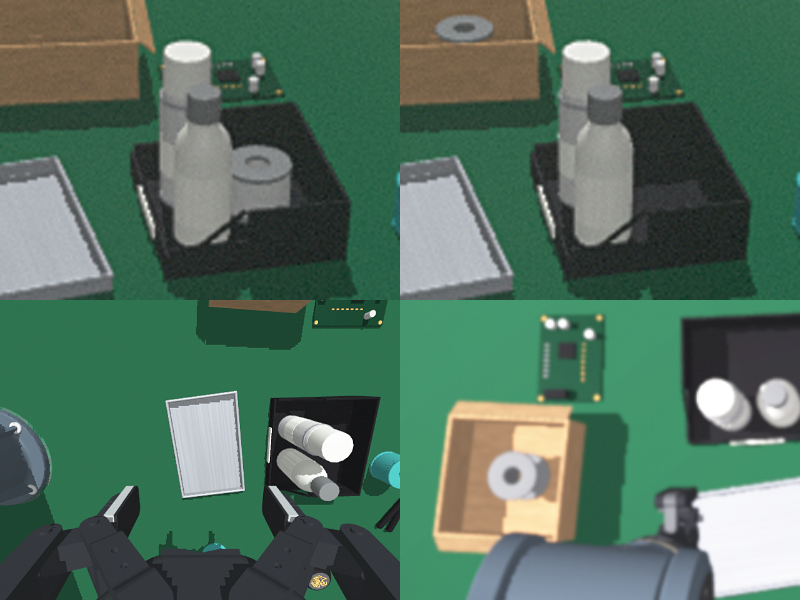

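The bottle and can are back on their spots, shifted about 0.4 px against the first picture. The empty reel stands upright in the box and the arm is clear, so I hand the job in.

```bash
python3 -c "
from station import sign_off
print(sign_off())"
```

```text
the job is handed in; nothing more can be done
None
```

The job is handed in, with no verdict reported: the full reel is seated on the spindle, the empty reel is in the box, and the bottle and can are back upright on their starting spots in the bin, after about 41 s of the 144 s allowed.

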